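# Turn a microplate wells-down onto the draining rack

### The arm

A 6-joint arm with a two-finger parallel gripper is mounted at the origin on the work surface. World frame = base frame: x ahead of the robot, y to its left, z up, the work surface at z = 0. Lengths are in m, angles in rad, forces in N, time in s.
With the tool pointing down it reaches from about 0.35 to 0.975 m from the base axis. Payload 4.9 kg.
Tool frame: the origin (TCP) lies at the very end of the fingers, on their centre line; the grasp point (between the pads) lies 19 mm behind it; x points along the fingers, y is the direction in which the jaws open and shut, and the axes are right-handed (so a half turn about x gives the same grasp; the last joint's range is limited). The gripper opens to 85 mm and grips with 20 to 120 N. Pads are 22 mm wide; open, the fingers measure 114 mm over their backs; the gripper's body (76 mm by 85 mm) begins 54 mm behind the grasp point. The pads swing forward as they close: fully open they stand 13 mm farther back than shut.
Start: joints at [-1.297, 0.053, 1.613, -0, 1.476, -0.119], TCP at [0.239, -0.577, 0.231] pointing down, gripper open.
Joint ranges: [-3.01, 3.01], [-1.01, 2.22], [0.06, 2.58], [-1.02, 4.17], [0.09, 2.62], [-3.14, 3.14]. Speed limits (rad/s): [2.57, 2.57, 3.14, 3.14, 3.14, 3.14].

### API

Orientations are given as a unit quaternion [w, x, y, z].
In Python, from plant import manip gives the robot as it stands.
- The arm moves only by the tool play_rows, never from a script. Its argument "plan" is a list of rows, each a list of 5 numbers: the shift along the tool's x, y, z in mm, then the turn about the tool's x in rad, then the closure, from -1 (fully open) to 1 (shut). A call has 1 to 8 rows; each row is the pose to reach, as a shift and turn from the pose commanded when the call began, along the tool's axes at that moment; what a row does not reach only later rows make up. A row lasts 1/8 s, in which the tool goes at most 62.5 mm and 10.7 degrees, less where a joint would pass 70% of its speed; a pose out of reach is approached as far as the arm can. A call with a gripper value outside its range is refused whole. The fingers move at their own pace and stop on an object; the grip force is fixed at half the most. Time passes only in rows, so rows that repeat a pose let the fingers close. It gives the time, the measured TCP pose, the force and the opening at its end, in the units of the state.
- manip.state(): the state, without advancing time (a new reading comes with each control period).
- manip.grab_frame(name): name is "side" or "top" or "wrist"; returns a dict with "img" (400x640x3 uint8, red, green, blue), "range_z" (400x640 float32, m along the optical axis (not along the pixel's ray), 0 where there is no reading), "fx", "fy", "cx", "cy" (pixels), "k1" (the pictures are not rectified: a ray, as slopes to the right and down, at radius r is drawn at 1 + k1 r^2 times it, then the intrinsics apply), "origin" and "rotation" of the camera in the world. Camera axes: x right, y up, looking along -z (the intrinsics and any distortion apply to the point x, -y, -z); pixel columns grow to the right and rows downward; lengths in m; the calibration is good to about 2 mm. A picture is of the moment at which its call begins.
- manip.job_done(): hands the job in, once; it reports no verdict.
The state is a dict: "time": time; "joint_pos": joint angles; "joint_vel": joint speeds; "joint_efforts": joint torques, N m; "tool_pos": TCP position; "tool_rot": TCP orientation; "contact_force": force on the tool from outside, world axes, zero at the start; "ft_torque": the same for the moment, N m; "gripper_width": opening from 0.0 (shut) to 1.0 (fully open).
Only numpy, scipy, OpenCV 4.12 (cv2) and the standard library are available. Lean on these libraries where they do the work, as an engineer would, in place of code of your own. Each camera call takes 0.05 s, during which the arm holds its last target. There are 200 camera calls.

### The job

Without gripping it or picking it up, push the rinsed microplate along the bench until its far long side stops against the front edge of the low steel draining rack, then tip it up about that side, which stays down at the rack's edge, so that it flips over and lands on the rack with its wells facing down. Then push it along the deck until it is fully home, its long side flush against the rack's back stop, and leave it there; do not disturb the other things on the bench.

Things in the scene. Friction and masses are not known exactly. Their poses are not given: they have to be found in the camera images.
- plate: White plastic 24-well microplate, a rigid slab 85.5 (its x) x 127.8 (y) x 14.4 mm (z), 50 to 100 g, loose on the bench before the rack, wells up at the start. Origin: centre of its smooth underside; z points out of the wells' face. Its +x side is the far long side, facing the rack within 0.4 rad and 25 to 95 mm short of it. Sides vertical, not slippery: a pressing fingertip can drag one upward. Wells are shallow marks.
- plate_center (a point): Centre of the microplate, half-way through its thickness.
- plate_far (a point): Middle of the microplate's far long side, on the edge of the underside (the +x side of the plate, 42.75 mm from the centre). The plate tips about this side; it must never rise more than 45 mm above the bench.
- rack: Fixed low draining rack of plain steel: a solid flat deck 130 mm deep (its x), 200 mm wide (y), 10 mm high, with slot marks, and along its back a stop 6 mm thick, its top 28 mm above the bench. No side walls. Origin: centre of the deck's underside, on the bench; x points level from the open front edge to the back stop (roughly to the robot's right), z up.
- rack_edge (a point): Middle of the deck's upper front edge, 10 mm above the bench: the 10 mm step the microplate is pushed against and tipped over. Same axes as the rack.
- rack_stop (a point): Middle of the front face of the back stop, at deck level (10 mm above the bench), 130 mm behind rack_edge. The microplate ends with a long side against this face.
- vials: Bystander: small blue block 60 x 60 x 22 mm holding amber and clear vials, 42 mm high in all; stands about 175 mm to the +y side of the rack's centre line. Origin at the centre of its underside.
- column: Bystander: steel chromatography column lying on the bench, 143 mm long, 15 mm thick; about 160 mm to the -y side of the rack's centre line, roughly parallel to it. Origin at its centre, on the bench.
- wrench: Bystander: small steel wrench lying on the bench, 130 mm long, to the +y side of the rack's centre line.
- beaker: Bystander: glass beaker, 68 mm across, 90 mm high, on the right beyond the rack. Origin under its centre.
- tips: Bystander: clear open box 120 x 85 x 50 mm, on the left. Origin under its centre.
- solvent1: Bystander: clear solvent bottle, 84 mm across, 190 mm high, on the left. Origin under its centre.
- solvent2: Bystander: amber solvent bottle, 84 mm across, 190 mm high, on the right. Origin under its centre.
- jar: Bystander: small white jar, 56 mm across, 70 mm high, on the near right. Origin under its centre.
Mind the look-alikes: they are no part of the job. What is meant by the plate is not yellow, and is the smaller of those in its own colour.

How it is judged:
By the outcome, as a careful person would: the job done as asked, in the order asked, and still so for the second after the job is handed in, with the robot touching nothing.
It also fails if it takes over 61 s, if anything falls off the work surface, if the arm or the gripper's body presses on something with over 40 N, if the wrist force passes 120 N, or if a joint passes its speed limit or range.

## Working session

There is one attempt and no reset: what is moved stays moved. The work goes in short steps, Python scripts to look and compute and a tool call to move; the robot and the scene stay as the last step left them, time stands still between calls to the robot, and variables do not carry over. Pictures are saved under pics/ and viewed, about 8 in all and at most 12, crops included, and the job is handed in when it is done.

Besides the shell and the picture viewer there is one more tool, called after "Request:" as name(argument=value, ...), one argument or row to a line, values as JSON. play_rows: Moves the arm, as the interface text tells. Its arguments: {"type":"object","properties":{"plan":{"type":"array"}},"required":["plan"]}

```bash
mkdir -p pics; cat > h.py <<'E'
import numpy as np, cv2
from plant import manip
def grab(n,f):
    d=manip.grab_frame(n); cv2.imwrite('pics/%s.png'%f,d['img'][:,:,::-1]); np.save('pics/%s.npy'%f,d,allow_pickle=True); return d
def load(f): return np.load('pics/%s.npy'%f,allow_pickle=True).item()
def cloud(d):
    v,u=np.mgrid[0:400,0:640].astype(float)
    a=(u-d['cx'])/d['fx']; b=(v-d['cy'])/d['fy']; x,y=a.copy(),b.copy()
    for _ in range(8):
        s=1+d['k1']*(x*x+y*y); x,y=a/s,b/s
    z=d['range_z']; P=np.stack([x*z,-y*z,-z],-1)
    P=P@np.array(d['rotation']).T+np.array(d['origin']); P[z==0]=np.nan; return P
E
python3 - <<'E'
from h import *
for n in('top','side'):
    d=grab(n,n+'0'); print(n,d['origin'],d['rotation'],d['fx'],d['k1'])
print(manip.state())
E
```

```text
top [ 0.52444381 -0.01648448  1.21772819] [ 0.71653738  0.01225722 -0.01967507 -0.69716342] 375.4183047994304 -0.009533311074978191
side [0.30991362 0.98537901 0.94245673] [-0.13591335 -0.05763002  0.41036015  0.89989493] 474.4772194122174 -0.1073674073032165
{'time': 0.1, 'joint_pos': array([-1.29696621e+00,  5.32697430e-02,  1.61413568e+00,  2.51649171e-05,
        1.47598530e+00, -1.19007885e-01]), 'joint_vel': array([ 2.08022081e-03, -3.56616210e-03, -4.15914636e-03,  7.14688059e-04,
       -7.46383949e-04, -6.42857409e-06]), 'joint_efforts': array([-3.38805012e-05, -3.94898343e+01, -3.71366286e+01, -1.36406470e-04,
        3.86374086e-03,  2.75619101e-06]), 'tool_pos': array([ 0.23911011, -0.57685791,  0.23021158]), 'tool_rot': array([-0.13736247, -0.69346989, -0.13863147,  0.69355056]), 'contact_force': array([ 0.20126692,  0.0329809 , -0.10780462]), 'ft_torque': array([-0.01606347, -0.05202427,  0.03383336]), 'gripper_width': 0.9999566560532057}
```

View pics/top0.png

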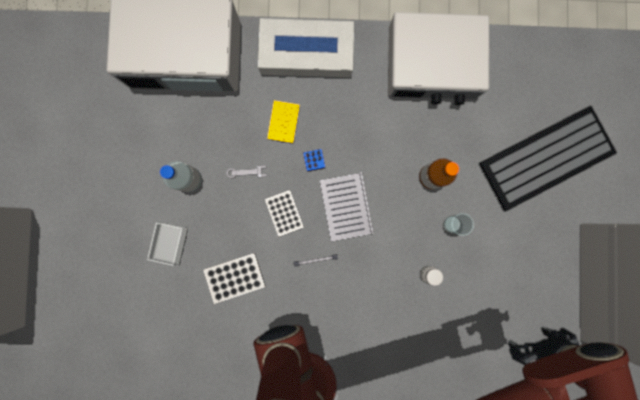

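View pics/side0.png

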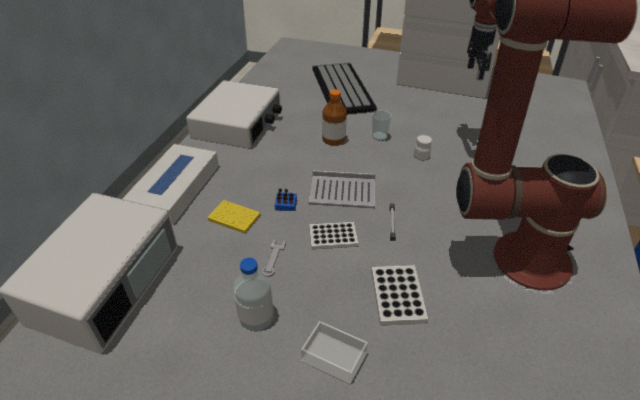

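Candidates: small white plate at top (284,213), large white plate (234,278), yellow one (284,121). The small white one beside the rack (346,207) fits: not yellow, and the smaller of the white ones. I'll confirm it in a crop.

```bash
cat >> h.py <<'E'
from scipy.spatial.transform import Rotation as R
def cloud(d):
    v,u=np.mgrid[0:400,0:640].astype(np.float64)
    a=(u-d['cx'])/d['fx']; b=(v-d['cy'])/d['fy']; x,y=a.copy(),b.copy()
    for _ in range(8):
        s=1+d['k1']*(x*x+y*y); x,y=a/s,b/s
    z=d['range_z']; P=np.stack([x*z,-y*z,-z],-1)
    q=np.array(d['rotation']); P=P@R.from_quat(q[[1,2,3,0]]).as_matrix().T+np.array(d['origin']); P[z==0]=np.nan; return P
def rect(P,m):
    p=P[m][:,:2]; c,s,a=cv2.minAreaRect((p*1000).astype(np.float32)); return c,s,a,cv2.boxPoints((c,s,a)).round(1).tolist()
E
python3 - <<'E'
from h import *
d=load('top0'); P=cloud(d); I=d['img']
def reg(u0,u1,v0,v1,zmin,zmax=.2):
    m=np.zeros((400,640),bool); m[v0:v1,u0:u1]=1; m&=(P[...,2]>zmin)&(P[...,2]<zmax); n,l,s,_=cv2.connectedComponentsWithStats(m.astype(np.uint8)); k=1+s[1:,4].argmax(); return l==k
print('bench z',np.nanmedian(P[150:280,200:300,2]))
for n,r in dict(plate=(258,308,185,240,.007),rack=(312,380,165,247,.005),stop=(355,380,165,247,.018),vials=(298,330,143,178,.01),column=(285,345,248,270,.006),big=(195,270,245,310,.007)).items():
    m=reg(*r); print(n,m.sum(),np.nanmedian(P[m][:,2]).round(4),*rect(P,m))
cv2.imwrite('pics/c1.png',cv2.resize(I[140:310,200:390,::-1],None,fx=4,fy=4,interpolation=2)[:600,:])
E
```

```text
bench z 0.0003861480669808959
plate 1066 0.0143 (545.93505859375, 74.56067657470703) (127.65018463134766, 85.62716674804688) 22.157489776611328 [[470.70001220703125, 90.0999984741211], [503.0, 10.800000190734863], [621.2000122070312, 59.0], [588.9000244140625, 138.3000030517578]]
rack 2610 0.01 (571.6766967773438, -123.79783630371094) (200.08786010742188, 136.3538818359375) 12.177638053894043 [[459.5, -78.30000305175781], [488.29998779296875, -211.5], [683.9000244140625, -169.3000030517578], [655.0999755859375, -36.099998474121094]]
stop 144 0.0275 (585.9962158203125, -186.94796752929688) (198.30667114257812, 6.854371070861816) 12.177638053894043 [[488.3999938964844, -204.5], [489.79998779296875, -211.1999969482422], [683.5999755859375, -169.39999389648438], [682.2000122070312, -162.6999969482422]]
vials 353 0.0233 (719.751953125, -16.707374572753906) (59.958412170410156, 59.28961944580078) 12.874283790588379 [[683.9000244140625, 5.5], [697.0999755859375, -52.29999923706055], [755.5999755859375, -38.900001525878906], [742.4000244140625, 18.899999618530273]]
column 149 0.0121 (398.28765869140625, -30.09857177734375) (15.559256553649902, 142.2822265625) 11.808187484741211 [[376.1000061035156, 37.900001525878906], [405.20001220703125, -101.30000305175781], [420.5, -98.0999984741211], [391.29998779296875, 41.099998474121094]]
big 1927 0.0189 (335.3156433105469, 226.66046142578125) (112.74226379394531, 171.07028198242188) 19.765722274780273 [[253.3000030517578, 288.1000061035156], [311.20001220703125, 127.0999984741211], [417.29998779296875, 165.1999969482422], [359.3999938964844, 326.20001220703125]]
```

View pics/c1.png

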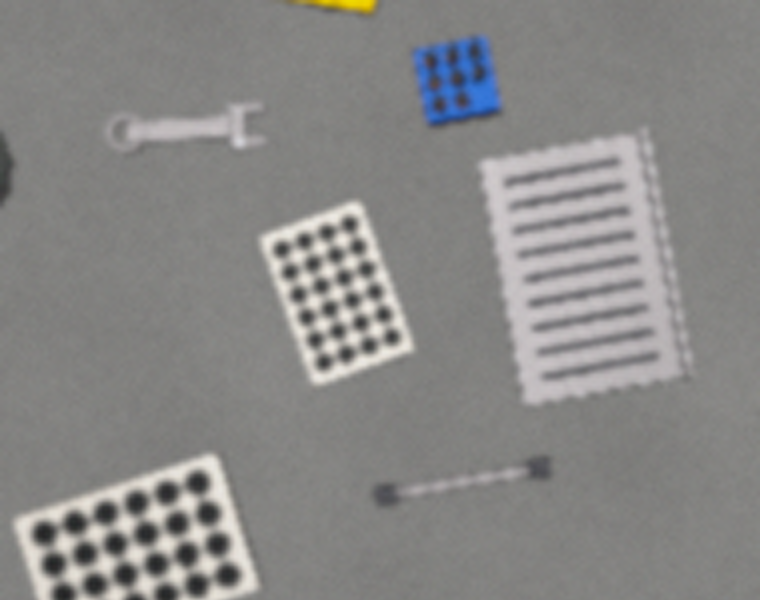

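The crop confirms the plate: white, 24 wells, 128×86 mm, centred at about (336,293) in the crop. Next I'll compute the approach in the tool axes.

```bash
cat >> h.py <<'E'
E0=np.array([557.3,-57.2,0]); ang=np.radians(12.18-90)
RX=np.array([np.cos(ang),np.sin(ang),0]); RY=np.array([-RX[1],RX[0],0])
def rk(p): d=np.array(p)-E0; return np.array([d@RX,d@RY,d[2]])   # mm world -> rack_edge-plan frame
def w(x,y,z): return E0+x*RX+y*RY+[0,0,z]
def tool():
    s=manip.state(); q=s['tool_rot']; M=R.from_quat(q[[1,2,3,0]]).as_matrix(); return s,s['tool_pos']*1000,M
def show():
    s,p,M=tool(); F=s['contact_force']; print('t%.2f'%s['time'],'rack xyz',rk(p).round(1),'F rack',[round(float(F@a),2) for a in (RX,RY,np.array([0,0,1]))],'grip',s['gripper_width'].round(3),'tool x,y,z in rack:',[[round(float(M[:,i]@a),3) for a in (RX,RY,np.array([0,0,1]))] for i in range(3)])
E
python3 - <<'E'
from h import *
s,p,M=tool(); show()
print(M.T@(w(-212,17,120)-p), rk([530,147,0]))
yy=M[:,1]; yt=RY
print('turn', np.arctan2(np.dot(np.cross(yy,yt),M[:,0]),yy@yt))
E
```

```text
Traceback (most recent call last):
  File "h.py", line 30, in show
    s,p,M=tool(); F=s['contact_force']; print('t%.2f'%s['time'],'rack xyz',rk(p).round(1),'F rack',[round(float(F@a),2) for a in (RX,RY,np.array([0,0,1]))],'grip',s['gripper_width'].round(3),'tool x,y,z in rack:',[[round(float(M[:,i]@a),3) for a in (RX,RY,np.array([0,0,1]))] for i in range(3)])
                                                                                                                                                                   ^^^^^^^^^^^^^^^^^^^^^^^^
AttributeError: 'float' object has no attribute 'round'
```

```bash
sed -i "s/s\['gripper_width'\].round(3)/round(s['gripper_width'],3)/" h.py
python3 - <<'E'
from h import *
s,p,M=tool(); show()
print(M.T@(w(-212,17,120)-p), rk([530,147,0]))
yy=M[:,1]; yt=RY
print('turn', np.arctan2(np.dot(np.cross(yy,yt),M[:,0]),yy@yt))
E
```

```text
t0.10 rack xyz [ 440.8 -420.7  230.2] F rack [0.01, 0.2, -0.11] grip 1.0 tool x,y,z in rack: [[-0.002, -0.0, -1.0], [0.984, 0.179, -0.002], [0.179, -0.984, -0.0]]
[ 111.34680595 -563.58801447 -547.58802883] [-205.36322884   16.39738523    0.        ]
turn -1.3905419116478441
```

Request:
play_rows(
  plan=[
    [0,-40,-40,-0.1,-0.5],
    [0,-80,-78,-0.2,-0.5],
    [0,-120,-116,-0.3,-0.5],
    [0,-160,-155,-0.4,-0.5],
    [0,-200,-195,-0.5,-0.5],
    [0,-240,-233,-0.6,-0.5],
    [0,-280,-272,-0.7,-0.5],
    [0,-300,-292,-0.75,-0.5],
  ],
)

```text
time: 1.1
tool_pos: [0.3945, -0.186, 0.2309]
tool_rot: [0.384, 0.594, 0.384, -0.594]
contact_force: [0.1, 0.3, -0.8]
gripper_width: 0.752
```

```bash
cat >> h.py <<'E'
def to(x,y,z):
    s,p,M=tool(); show(); yy=M[:,1]
    print('shift',(M.T@(w(x,y,z)-p)).round(1),'turn',round(float(np.arctan2(np.dot(np.cross(yy,RY),M[:,0]),yy@RY)),3))
E
python3 -c "
from h import *
to(-212,17,120)"
```

```text
t1.10 rack xyz [  91.6 -186.4  230.9] F rack [-0.28, 0.19, -0.81] grip 0.752 tool x,y,z in rack: [[-0.0, -0.0, -1.0], [0.594, 0.804, -0.0], [0.804, -0.594, -0.0]]
shift [ 111.   -16.8 -365. ] turn -0.636
```

Request:
play_rows(
  plan=[
    [0,0,-45,-0.08,-0.5],
    [0,-4,-95,-0.16,-0.5],
    [0,-6,-145,-0.24,-0.5],
    [0,-8,-195,-0.32,-0.5],
    [20,-10,-245,-0.4,-0.5],
    [50,-13,-295,-0.5,-0.5],
    [80,-17,-345,-0.6,-0.5],
    [110,-17,-365,-0.636,-0.5],
  ],
)

```text
time: 2.1
tool_pos: [0.5302, 0.153, 0.1199]
tool_rot: [0.55, 0.444, 0.55, -0.444]
contact_force: [-0.2, -1.2, -0.2]
gripper_width: 0.75
```

```bash
python3 -c "
from h import *
to(-212,17,30)
grab('wrist','w1');grab('side','s1')
P=cloud(load('s1'));s,p,M=tool()
m=(np.linalg.norm(P[...,:2]*1000-p[:2],axis=-1)<75)&(P[...,2]>.02)
print('lowest gripper z', np.sort(P[m][:,2])[:40:4].round(4))
I=cv2.imread('pics/s1.png')[120:320,200:460]
J=cv2.resize(I,(520,400)); W=cv2.imread('pics/w1.png');cv2.imwrite('pics/c2.png',np.hstack([J,cv2.resize(W,None,fx=.43,fy=1)[:400]])) 
"
```

```text
t2.10 rack xyz [-211.2   17.8  119.9] F rack [1.15, -0.45, -0.22] grip 0.75 tool x,y,z in rack: [[-0.0, -0.001, -1.0], [0.0, 1.0, -0.001], [1.0, -0.0, -0.0]]
shift [89.9 -0.8 -0.8] turn -0.0
lowest gripper z [0.1229 0.1254 0.1277 0.1293 0.1304 0.1315 0.132  0.1331 0.1341 0.1359]
```

View pics/c2.png

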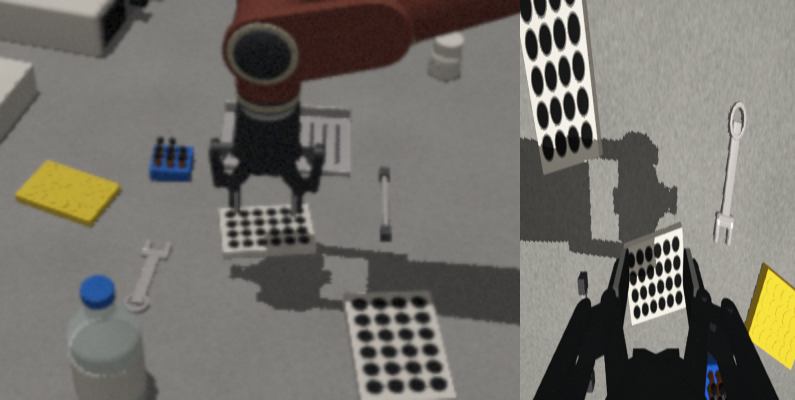

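The gripper stands behind the plate with nothing in between. Its fingertips sit about 3–5 mm above the TCP at this opening. Descending.

Request:
play_rows(
  plan=[
    [50,0,-1,0,-0.5],
    [90,0,-1,0,-0.5],
    [106,0,-1,0,-0.5],
    [112,0,-1,0,-0.5],
    [114,0,-1,0,-0.5],
    [114,0,-1,0,-0.5],
  ],
)

```text
time: 2.95
tool_pos: [0.5312, 0.1518, 0.0089]
tool_rot: [0.55, 0.446, 0.549, -0.445]
contact_force: [0.7, 0.3, 0.5]
gripper_width: 0.748
```

```bash
python3 -c "
from h import *
show()
grab('side','s2')
P=cloud(load('s2'));s,p,M=tool()
m=(np.linalg.norm(P[...,:2]*1000-p[:2],axis=-1)<75)
for k in range(20,60,5):pass
I=cv2.imread('pics/s2.png')[180:270,280:390]
cv2.imwrite('pics/c3.png',cv2.resize(I,None,fx=6,fy=6,interpolation=2)) 
"
```

```text
t2.95 rack xyz [-209.7   18.6    8.9] F rack [-0.13, 0.71, 0.53] grip 0.748 tool x,y,z in rack: [[0.0, 0.003, -1.0], [0.005, 1.0, 0.003], [1.0, -0.005, 0.0]]
```

View pics/c3.png

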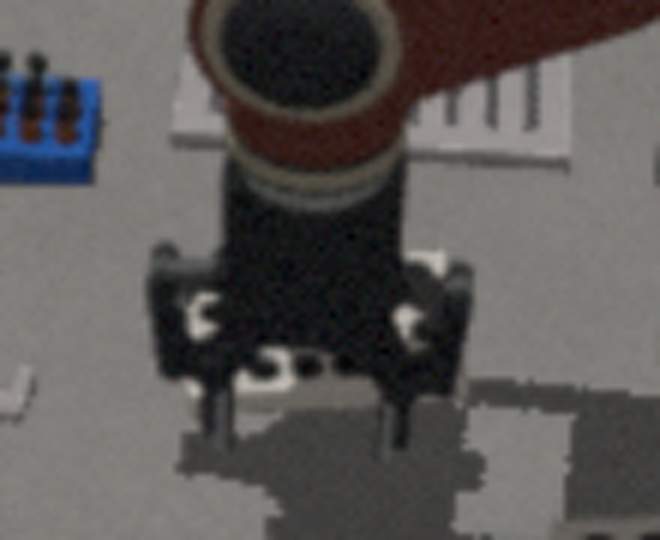

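Request:
play_rows(
  plan=[
    [1,0,0,0,-0.5],
    [2,0,0,0,-0.5],
    [3,0,0,0,-0.5],
    [4,0,0,0,-0.5],
    [4,0,0,0,-0.5],
  ],
)

```text
time: 3.62
tool_pos: [0.5298, 0.1517, 0.0031]
tool_rot: [0.549, 0.445, 0.549, -0.445]
contact_force: [-0.6, 0.1, 0.1]
gripper_width: 0.748
```

```bash
python3 -c "
from h import *
to(-50,17,3)"
```

```text
t3.62 rack xyz [-210.    17.2    3.1] F rack [-0.27, -0.59, 0.14] grip 0.748 tool x,y,z in rack: [[-0.0, -0.0, -1.0], [0.005, 1.0, -0.0], [1.0, -0.005, -0.0]]
shift [1.0e-01 5.0e-01 1.6e+02] turn -0.005
```

Request:
play_rows(
  plan=[
    [2,0,8,0,-0.5],
    [2,0,14,0,-0.5],
    [2,0,20,0,-0.5],
    [2,0,26,0,-0.5],
    [2,0,32,0,-0.5],
    [2,0,38,0,-0.5],
    [2,0,44,0,-0.5],
    [2,0,50,0,-0.5],
  ],
)

```text
time: 4.62
tool_pos: [0.5404, 0.1024, 0.0013]
tool_rot: [0.549, 0.445, 0.549, -0.445]
contact_force: [0.2, 0.1, -0.4]
gripper_width: 0.751
```

Request:
play_rows(
  plan=[
    [0,0,8,0,-0.5],
    [0,0,16,0,-0.5],
    [0,0,24,0,-0.5],
    [0,0,32,0,-0.5],
    [0,0,38,0,-0.5],
    [0,0,44,0,-0.5],
    [0,0,44,0,-0.5],
  ],
)

```text
time: 5.5
tool_pos: [0.5495, 0.0592, 0.0013]
tool_rot: [0.549, 0.446, 0.549, -0.446]
contact_force: [0.0, -0.8, -1.0]
gripper_width: 0.748
```

```bash
cat >> h.py <<'E'
def plate(f,crop=True):
    d=grab('top',f); P=cloud(d)*1000; Q=(P-E0)@np.stack([RX,RY,[0,0,1]],1)
    m=(d['img'].min(-1)>150)&(abs(Q[...,1])<110)&(Q[...,0]>-200)&(Q[...,0]<130)&(Q[...,2]>8)&(Q[...,2]<120)
    if crop: cv2.imwrite('pics/%s_c.png'%f,cv2.resize(d['img'][140:270,230:400,::-1],None,fx=4,fy=4,interpolation=2))
    return d,Q,m
E
python3 -c "
from h import *
show(); d,Q,m=plate('t3')
m&=(Q[...,0]<-2)&(Q[...,2]<20)
q=Q[m]; print(m.sum(),q.min(0).round(),q.max(0).round()); print(cv2.minAreaRect(q[:,:2].astype(np.float32)))
"
```

```text
t5.50 rack xyz [-115.5   16.9    1.3] F rack [0.74, -0.14, -0.98] grip 0.748 tool x,y,z in rack: [[0.0, 0.0, -1.0], [0.005, 1.0, 0.0], [1.0, -0.005, 0.0]]
287 [-92. -55.   8.] [-17.  72.  20.]
((-54.6669921875, 8.591468811035156), (127.46583557128906, 74.4771499633789), 89.76805114746094)
```

View pics/t3_c.png

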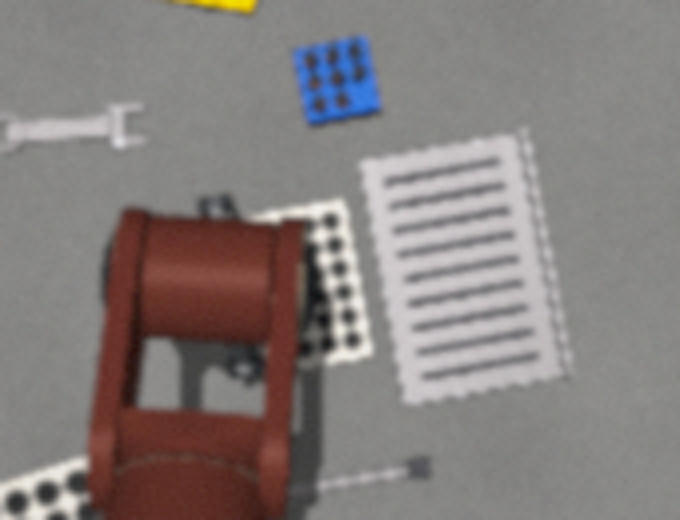

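Aligned and square to the rack. The plate's far side is 17 mm short of the step, and its y centre is +8.5 mm.

Request:
play_rows(
  plan=[
    [0,0,5,0,-0.5],
    [0,0,10,0,-0.5],
    [0,0,14,0,-0.5],
    [0,0,16,0,-0.5],
    [0,0,17.5,0,-0.5],
    [0,0,19,0,-0.5],
    [0,0,19,0,-0.5],
  ],
)

```text
time: 6.42
tool_pos: [0.5531, 0.0415, 0.0013]
tool_rot: [0.549, 0.445, 0.55, -0.445]
contact_force: [-1.2, 2.9, 0.5]
gripper_width: 0.75
```

```bash
python3 -c "
from h import *
show()"
```

```text
t6.42 rack xyz [-97.4  16.8   1.3] F rack [-3.09, -0.59, 0.48] grip 0.75 tool x,y,z in rack: [[-0.001, -0.0, -1.0], [0.004, 1.0, -0.0], [1.0, -0.004, -0.001]]
```

Plate is against the step (3 N). I'll back off, recentre on the plate and probe down so the fingertips grip as close to its lower edge as possible.

Request:
play_rows(
  plan=[
    [0,0,-6,0,-0.5],
    [0,-8,-8,0,-0.5],
    [1,-8,-8,0,-0.5],
    [2,-8,-8,0,-0.5],
    [3,-8,-8,0,-0.5],
    [3,-8,-8,0,-0.5],
  ],
)

```text
time: 7.18
tool_pos: [0.5438, 0.0472, -0.0018]
tool_rot: [0.549, 0.445, 0.549, -0.445]
contact_force: [-0.2, -0.4, 0.1]
gripper_width: 0.751
```

Request:
play_rows(
  plan=[
    [1,0,0,0,-0.5],
    [1,0,0,0,-0.5],
    [2,0,0,0,-0.5],
    [2,0,0,0,-0.5],
  ],
)

```text
time: 7.68
tool_pos: [0.5438, 0.0473, -0.0038]
tool_rot: [0.549, 0.445, 0.549, -0.445]
contact_force: [-0.8, -0.6, -0.1]
gripper_width: 0.749
```

Request:
play_rows(
  plan=[
    [1,0,0,0,-0.5],
    [1,0,0,0,-0.5],
    [2,0,0,0,-0.5],
    [2,0,0,0,-0.5],
  ],
)

```text
time: 8.18
tool_pos: [0.5438, 0.0473, -0.0058]
tool_rot: [0.549, 0.445, 0.549, -0.445]
contact_force: [0.6, 0.1, -0.1]
gripper_width: 0.749
```

Request:
play_rows(
  plan=[
    [1,0,0,0,-0.5],
    [1,0,0,0,-0.5],
  ],
)

```text
time: 8.43
tool_pos: [0.544, 0.0473, -0.006]
tool_rot: [0.549, 0.445, 0.549, -0.445]
contact_force: [-3.0, -0.4, 4.3]
gripper_width: 0.747
```

Bench touched at TCP z = −6, so the tips are 6 mm above the TCP. Lift 1 mm, press about 6 N, then start the tipping arc.

Request:
play_rows(
  plan=[
    [-1.3,0,0,0,-0.5],
    [-1.3,0,4,0,-0.5],
    [-1.3,0,7,0,-0.5],
    [-1.3,0,8.3,0,-0.5],
    [-1.3,0,9.2,0,-0.5],
    [-1.3,0,9.2,0,-0.5],
  ],
)

```text
time: 9.18
tool_pos: [0.5452, 0.0398, -0.0056]
tool_rot: [0.548, 0.446, 0.55, -0.445]
contact_force: [-1.1, 6.7, 1.9]
gripper_width: 0.749
```

```bash
python3 -c "
from h import *
show()"
```

```text
t9.18 rack xyz [-97.4   8.6  -5.6] F rack [-6.74, 0.34, 1.92] grip 0.749 tool x,y,z in rack: [[-0.003, -0.001, -1.0], [0.004, 1.0, -0.001], [1.0, -0.004, -0.003]]
```

Request:
play_rows(
  plan=[
    [-2,0,0,0,-0.5],
    [-5,0,0,0,-0.5],
    [-8,0,-0.2,0,-0.5],
    [-11,0,-0.2,0,-0.5],
    [-14,0,-0.2,0,-0.5],
    [-14,0,-0.2,0,-0.5],
  ],
)

```text
time: 9.93
tool_pos: [0.5453, 0.0394, 0.0085]
tool_rot: [0.549, 0.446, 0.55, -0.445]
contact_force: [-1.2, 5.7, 0.7]
gripper_width: 0.75
```

```bash
python3 -c "
from h import *
show(); grab('side','s4')
I=cv2.imread('pics/s4.png')[170:260,290:400]
cv2.imwrite('pics/c4.png',cv2.resize(I,None,fx=6,fy=6,interpolation=2)) 
"
```

```text
t9.93 rack xyz [-96.9   8.6   8.5] F rack [-5.8, 0.0, 0.69] grip 0.75 tool x,y,z in rack: [[-0.002, -0.001, -1.0], [0.005, 1.0, -0.001], [1.0, -0.005, -0.002]]
```

View pics/c4.png

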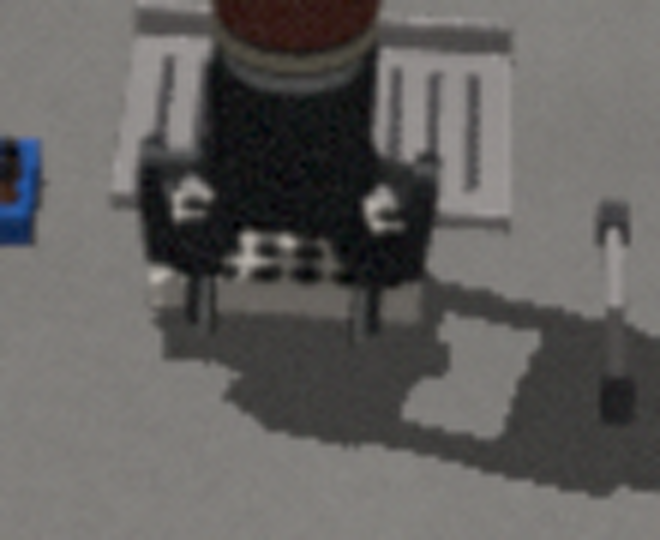

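```bash
cat >> h.py <<'E'
def sideplate(f,new=True):
    d=grab('side',f) if new else load(f); P=cloud(d)*1000; Q=(P-E0)@np.stack([RX,RY,[0,0,1]],1)
    m=(abs(Q[...,1]-8.5)<62)&(Q[...,0]>-115)&(Q[...,0]<125)&(Q[...,2]>4)&(Q[...,2]<110)&(d['img'].min(-1)>95)&(abs(abs(Q[...,1]-8.5)-40)>22)|(abs(Q[...,1]-8.5)<62)&(abs(Q[...,1]-8.5)>52)&(Q[...,0]>-115)&(Q[...,0]<125)&(Q[...,2]>4)&(Q[...,2]<110)
    q=Q[m]
    for a in range(-115,125,8):
        k=(q[:,0]>=a)&(q[:,0]<a+8)
        if k.sum()>2: print(a,k.sum(),'z 10/50/90%',np.percentile(q[k,2],[10,50,90]).round(1))
E
python3 -c "
from h import *
sideplate('s4',False)"
```

```text
-115 70 z 10/50/90% [ 67.   83.9 106.8]
-107 30 z 10/50/90% [ 63.   89.1 107.2]
-99 7 z 10/50/90% [68.  72.  94.2]
-91 38 z 10/50/90% [15.5 21.8 40.2]
-83 16 z 10/50/90% [18.5 26.2 28. ]
-75 8 z 10/50/90% [24.2 25.2 26.4]
-59 3 z 10/50/90% [21.5 23.5 23.9]
-51 3 z 10/50/90% [20.9 21.2 21.4]
-43 6 z 10/50/90% [19.6 21.8 23.2]
-27 3 z 10/50/90% [17.4 18.3 18.5]
-19 5 z 10/50/90% [16.1 16.5 18.9]
-11 4 z 10/50/90% [12.6 13.8 16.2]
5 3 z 10/50/90% [ 8.2  8.9 11.3]
37 6 z 10/50/90% [ 7.7  9.8 11.9]
45 14 z 10/50/90% [ 7.8  9.3 10.1]
53 12 z 10/50/90% [ 7.9  9.5 12. ]
61 10 z 10/50/90% [ 6.1  9.3 11.9]
69 11 z 10/50/90% [ 6.3  9.3 11.9]
77 9 z 10/50/90% [ 7.5  8.2 10. ]
85 10 z 10/50/90% [7.1 8.7 9.8]
93 9 z 10/50/90% [ 6.7  9.1 12.1]
101 8 z 10/50/90% [ 7.6  9.3 10.7]
109 10 z 10/50/90% [ 7.6  9.7 11.2]
117 11 z 10/50/90% [ 8.3 10.2 15.7]
```

The near side is lifting: about 10° tilt, with the far side down at the step. Continuing the arc.

Request:
play_rows(
  plan=[
    [-3.5,0,0.4,0,-0.5],
    [-7,0,0.8,0,-0.5],
    [-10.5,0,1.4,0,-0.5],
    [-14,0,2.1,0,-0.5],
    [-17.5,0,3,0,-0.5],
    [-20.6,0,3.8,0,-0.5],
    [-23.8,0,4.9,0,-0.5],
    [-27,0,6.1,0,-0.5],
  ],
)

```text
time: 10.98
tool_pos: [0.5469, 0.0324, 0.0359]
tool_rot: [0.549, 0.445, 0.549, -0.445]
contact_force: [-2.2, 3.8, 1.0]
gripper_width: 0.752
```

```bash
python3 -c "
from h import *
show(); sideplate('s5')" | head -14
```

```text
t10.97 rack xyz [-89.8   8.8  35.9] F rack [-4.19, -1.36, 1.03] grip 0.752 tool x,y,z in rack: [[0.0, -0.0, -1.0], [0.005, 1.0, -0.0], [1.0, -0.005, 0.0]]
-107 32 z 10/50/90% [ 89.8 100.  108.1]
-99 13 z 10/50/90% [ 85.9  93.4 101.3]
-91 3 z 10/50/90% [94.8 96.  99.3]
-83 49 z 10/50/90% [42.5 47.3 53.4]
-75 16 z 10/50/90% [43.9 48.9 53.4]
-67 4 z 10/50/90% [16.9 47.2 49.4]
-59 8 z 10/50/90% [31.1 43.4 44.9]
-51 5 z 10/50/90% [18.1 39.3 40.4]
-19 3 z 10/50/90% [20.9 21.7 22.5]
-11 4 z 10/50/90% [16.5 17.7 19.5]
-3 6 z 10/50/90% [13.5 14.7 15.3]
5 15 z 10/50/90% [ 7.5  9.1 11.1]
13 10 z 10/50/90% [ 5.9  8.5 11.5]
```

Request:
play_rows(
  plan=[
    [-3,0,1.3,0,-0.5],
    [-6.1,0,2.7,0,-0.5],
    [-9,0,4.2,0,-0.5],
    [-11.8,0,5.8,0,-0.5],
    [-15,0,7.7,0,-0.5],
    [-18,0,9.8,0,-0.5],
    [-21.3,0,13.4,0,-0.5],
    [-24.5,0,17.3,0,-0.5],
  ],
)

```text
time: 12.02
tool_pos: [0.5507, 0.0151, 0.0604]
tool_rot: [0.549, 0.445, 0.549, -0.445]
contact_force: [0.2, 0.6, -0.3]
gripper_width: 0.754
```

```bash
python3 -c "
from h import *
show(); sideplate('s6')" | head -18
```

```text
t12.03 rack xyz [-72.1   8.8  60.4] F rack [-0.5, 0.34, -0.27] grip 0.754 tool x,y,z in rack: [[0.0, 0.0, -1.0], [0.005, 1.0, 0.0], [1.0, -0.005, 0.0]]
-99 10 z 10/50/90% [ 8.2 11.9 13.7]
-91 23 z 10/50/90% [ 4.9 11.9 15.7]
-83 18 z 10/50/90% [11.7 12.9 16.1]
-75 13 z 10/50/90% [11.4 14.1 16.1]
-67 12 z 10/50/90% [12.  13.8 17.4]
-59 13 z 10/50/90% [12.1 13.4 14.4]
-51 14 z 10/50/90% [12.1 13.8 14.9]
-43 15 z 10/50/90% [10.8 13.4 16.1]
-35 18 z 10/50/90% [11.9 13.2 16.3]
-27 23 z 10/50/90% [11.2 14.1 16.6]
-19 20 z 10/50/90% [10.8 13.8 15.8]
-11 13 z 10/50/90% [12.1 12.8 14.2]
-3 23 z 10/50/90% [ 7.4 10.  12. ]
5 33 z 10/50/90% [ 7.5  9.3 11.2]
13 31 z 10/50/90% [ 7.   9.1 11.2]
21 23 z 10/50/90% [ 7.2  9.5 12.1]
29 25 z 10/50/90% [ 7.8  9.9 12.2]
```

The plate slipped out of the press near 45° and fell back flat in place, still at the step. I'll retry with a firmer press and in shorter checks. First, back off and down again.

Request:
play_rows(
  plan=[
    [0,0,-30,0,-0.5],
    [0,0,-50,0,-0.5],
    [20,0,-50,0,-0.5],
    [45,0,-50,0,-0.5],
    [58,0,-50,0,-0.5],
    [64,0,-50,0,-0.5],
    [65.5,0,-50,0,-0.5],
    [65.5,0,-50,0,-0.5],
  ],
)

```text
time: 13.08
tool_pos: [0.5409, 0.0644, -0.0047]
tool_rot: [0.55, 0.446, 0.549, -0.445]
contact_force: [-0.3, 0.3, 0.6]
gripper_width: 0.748
```

```bash
python3 -c "
from h import *
show(); d,Q,m=plate('t6',False)
m&=(Q[...,0]<8)&(Q[...,2]<20)&(Q[...,2]>11.8)
q=Q[m]; print(m.sum(),q.min(0).round(),q.max(0).round()); print(cv2.minAreaRect(q[:,:2].astype(np.float32)))
"
```

```text
t13.07 rack xyz [-122.3    9.6   -4.7] F rack [-0.4, -0.21, 0.61] grip 0.748 tool x,y,z in rack: [[0.0, 0.001, -1.0], [0.005, 1.0, 0.001], [1.0, -0.005, 0.0]]
425 [-90. -97.  12.] [  8. 100.  20.]
((-40.232826232910156, 0.7039871215820312), (97.06232452392578, 196.6415557861328), 0.7867220044136047)
```

Request:
play_rows(
  plan=[
    [0.7,0,10,0,-0.5],
    [0.7,0,18,0,-0.5],
    [0.7,0,23,0,-0.5],
    [0.7,0,25,0,-0.5],
    [0.7,0,27,0,-0.5],
    [0.7,0,28.5,0,-0.5],
    [0.7,0,28.5,0,-0.5],
  ],
)

```text
time: 14.0
tool_pos: [0.5452, 0.0398, -0.0059]
tool_rot: [0.547, 0.446, 0.551, -0.444]
contact_force: [-3.5, 12.2, 5.8]
gripper_width: 0.749
```

```bash
python3 -c "
from h import *
show()"
```

```text
t14.00 rack xyz [-97.3   8.7  -5.9] F rack [-12.71, -0.84, 5.77] grip 0.749 tool x,y,z in rack: [[-0.006, -0.001, -1.0], [0.004, 1.0, -0.001], [1.0, -0.004, -0.006]]
```

Request:
play_rows(
  plan=[
    [-4,0,0,0,-0.5],
    [-9,0,-0.3,0,-0.5],
    [-14,0,-0.5,0,-0.5],
    [-19,0,-0.1,0,-0.5],
    [-23.5,0,0.6,0,-0.5],
    [-27.7,0,1.3,0,-0.5],
    [-32,0,2.5,0,-0.5],
    [-36.3,0,3.8,0,-0.5],
  ],
)

```text
time: 15.0
tool_pos: [0.5463, 0.0345, 0.0302]
tool_rot: [0.548, 0.446, 0.55, -0.445]
contact_force: [-0.9, 5.6, 1.4]
gripper_width: 0.753
```

```bash
python3 -c "
from h import *
show()"
```

```text
t15.00 rack xyz [-92.    8.6  30.2] F rack [-5.67, 0.28, 1.41] grip 0.753 tool x,y,z in rack: [[-0.003, -0.001, -1.0], [0.004, 1.0, -0.001], [1.0, -0.004, -0.003]]
```

Request:
play_rows(
  plan=[
    [-1.5,0,2,0,-0.5],
    [-4.2,0,3.2,0,-0.5],
    [-7.2,0,4.8,0,-0.5],
    [-10,0,6.5,0,-0.5],
  ],
)

```text
time: 15.5
tool_pos: [0.5474, 0.0298, 0.0407]
tool_rot: [0.547, 0.447, 0.551, -0.444]
contact_force: [-2.7, 11.2, 6.2]
gripper_width: 0.752
```

```bash
python3 -c "
from h import *
show(); sideplate('s7')"|head -16
```

```text
t15.50 rack xyz [-87.1   8.7  40.7] F rack [-11.54, -0.3, 6.21] grip 0.752 tool x,y,z in rack: [[-0.007, -0.001, -1.0], [0.005, 1.0, -0.001], [1.0, -0.005, -0.007]]
-107 12 z 10/50/90% [ 95.6 102.2 105.8]
-99 26 z 10/50/90% [ 92.6 100.8 107.9]
-83 40 z 10/50/90% [48.9 50.8 60.3]
-75 43 z 10/50/90% [47.7 52.9 58. ]
-67 5 z 10/50/90% [53.5 54.  55.3]
-59 5 z 10/50/90% [22.6 50.2 51.6]
-51 6 z 10/50/90% [23.3 43.4 45. ]
-43 3 z 10/50/90% [36.1 37.2 37.7]
-35 3 z 10/50/90% [32.7 34.4 35.7]
-27 3 z 10/50/90% [27.5 28.1 28.5]
-11 3 z 10/50/90% [18.3 19.7 19.9]
-3 4 z 10/50/90% [10.8 11.6 14.6]
5 15 z 10/50/90% [ 8.3 10.3 11.7]
13 18 z 10/50/90% [ 5.9  8.8 11. ]
21 11 z 10/50/90% [ 5.4  9.  11.1]
```

Request:
play_rows(
  plan=[
    [-2.8,0,1.6,0,-0.5],
    [-5.6,0,3.2,0,-0.5],
    [-8.7,0,5.2,0,-0.5],
    [-11.7,0,7.2,0,-0.5],
  ],
)

```text
time: 16.05
tool_pos: [0.5491, 0.0224, 0.0528]
tool_rot: [0.547, 0.446, 0.551, -0.444]
contact_force: [-5.1, 10.0, 7.4]
gripper_width: 0.748
```

```bash
python3 -c "
from h import *
show(); sideplate('s8')"|head -16
```

```text
t16.05 rack xyz [-79.5   8.8  52.8] F rack [-10.9, -2.88, 7.4] grip 0.748 tool x,y,z in rack: [[-0.006, -0.001, -1.0], [0.004, 1.0, -0.001], [1.0, -0.004, -0.006]]
-91 11 z 10/50/90% [103.4 105.4 109.5]
-75 37 z 10/50/90% [60.  62.4 67.6]
-67 58 z 10/50/90% [60.5 64.8 68.9]
-59 3 z 10/50/90% [65.  66.4 67.1]
5 15 z 10/50/90% [ 8.2  9.5 10.7]
13 29 z 10/50/90% [ 5.5  8.9 11.2]
21 14 z 10/50/90% [ 6.2  9.2 11.2]
29 15 z 10/50/90% [ 6.3  9.1 11.6]
37 15 z 10/50/90% [ 6.5  8.8 10.2]
45 12 z 10/50/90% [ 6.7  9.3 10.3]
53 6 z 10/50/90% [ 7.1  8.9 10.7]
61 6 z 10/50/90% [ 7.2  9.  10.7]
69 6 z 10/50/90% [ 8.   9.  12.2]
77 6 z 10/50/90% [ 7.8  9.  11.8]
85 3 z 10/50/90% [ 8.2 10.4 10.5]
```

Request:
play_rows(
  plan=[
    [-2,0,1.8,0,-0.5],
    [-3.7,0,3.8,0,-0.5],
    [-5.2,0,5.8,0,-0.5],
    [-6.5,0,7.8,0,-0.5],
  ],
)

```text
time: 16.6
tool_pos: [0.5506, 0.016, 0.0604]
tool_rot: [0.547, 0.447, 0.552, -0.444]
contact_force: [-8.3, 15.7, 15.9]
gripper_width: 0.749
```

```bash
python3 -c "
from h import *
show(); sideplate('s9')"|head -10
```

```text
t16.60 rack xyz [-72.9   8.9  60.4] F rack [-17.05, -4.84, 15.87] grip 0.749 tool x,y,z in rack: [[-0.009, -0.001, -1.0], [0.005, 1.0, -0.001], [1.0, -0.005, -0.009]]
-75 4 z 10/50/90% [24.5 71.4 72.8]
-67 47 z 10/50/90% [64.9 70.1 73.9]
-59 48 z 10/50/90% [63.9 72.9 74.8]
-51 6 z 10/50/90% [44.1 47.9 61.9]
-35 4 z 10/50/90% [27.3 29.1 31.2]
-27 3 z 10/50/90% [18.1 19.2 20.5]
21 15 z 10/50/90% [ 8.7 10.6 11.7]
29 19 z 10/50/90% [ 6.3  9.  11.4]
37 17 z 10/50/90% [ 6.7  9.2 11.7]
```

Request:
play_rows(
  plan=[
    [-2.8,0,1,0,-0.5],
    [-5,0,2.6,0,-0.5],
    [-6.5,0,4.2,0,-0.5],
    [-7.8,0,5.9,0,-0.5],
  ],
)

```text
time: 17.15
tool_pos: [0.5522, 0.0085, 0.0679]
tool_rot: [0.548, 0.446, 0.551, -0.444]
contact_force: [-6.2, 9.8, 11.3]
gripper_width: 0.75
```

```bash
python3 -c "
from h import *
show(); sideplate('s10')"|head -10
```

```text
t17.15 rack xyz [-65.3   8.9  67.9] F rack [-10.94, -4.02, 11.29] grip 0.75 tool x,y,z in rack: [[-0.005, -0.001, -1.0], [0.004, 1.0, -0.001], [1.0, -0.004, -0.005]]
-59 27 z 10/50/90% [70.1 75.2 78.3]
-51 46 z 10/50/90% [61.2 78.8 81.8]
-43 11 z 10/50/90% [41.  44.9 50.9]
-35 5 z 10/50/90% [35.3 38.2 39.8]
-27 9 z 10/50/90% [23.6 26.6 28.7]
-19 8 z 10/50/90% [ 8.6 12.5 16.5]
37 14 z 10/50/90% [ 9.7 11.2 12.6]
45 21 z 10/50/90% [ 7.7  9.6 11.6]
53 18 z 10/50/90% [ 6.2  8.4 11.6]
```

Request:
play_rows(
  plan=[
    [-2,0,2.7,0,-0.5],
    [-3.6,0,5.4,0,-0.5],
    [-5.1,0,8.1,0,-0.5],
    [-6.5,0,11.5,0,-0.5],
    [-7.6,0,14.8,0,-0.5],
  ],
)

```text
time: 17.82
tool_pos: [0.5556, -0.0058, 0.0776]
tool_rot: [0.548, 0.446, 0.551, -0.444]
contact_force: [-12.3, 12.0, 23.7]
gripper_width: 0.754
```

```bash
python3 -c "
from h import *
show(); sideplate('s11')"|head -10
```

```text
t17.82 rack xyz [-50.6   9.2  77.6] F rack [-14.29, -9.46, 23.73] grip 0.754 tool x,y,z in rack: [[-0.006, -0.001, -1.0], [0.004, 1.0, -0.001], [1.0, -0.004, -0.006]]
-51 3 z 10/50/90% [85.1 85.3 86.8]
-43 32 z 10/50/90% [68.5 80.8 87.3]
-35 46 z 10/50/90% [50.9 83.9 90.7]
-27 26 z 10/50/90% [31.1 40.2 48.5]
-19 23 z 10/50/90% [11.1 17.9 25.9]
-11 3 z 10/50/90% [5.9 6.  6.8]
69 20 z 10/50/90% [ 8.3  9.7 11.5]
77 20 z 10/50/90% [ 6.8 10.1 11.9]
85 10 z 10/50/90% [6.  8.9 9.7]
```

Request:
play_rows(
  plan=[
    [-2.8,0,1.5,0,-0.5],
    [-4,0,4.5,0,-0.5],
    [-5,0,8,0,-0.5],
    [-5.5,0,11,0,-0.5],
  ],
)

```text
time: 18.38
tool_pos: [0.5583, -0.0181, 0.0833]
tool_rot: [0.549, 0.446, 0.55, -0.445]
contact_force: [-11.2, 4.6, 22.2]
gripper_width: 0.75
```

```bash
python3 -c "
from h import *
show(); sideplate('s12')"|head -10
```

```text
t18.38 rack xyz [-38.    9.2  83.3] F rack [-6.83, -10.03, 22.21] grip 0.75 tool x,y,z in rack: [[-0.002, -0.0, -1.0], [0.004, 1.0, -0.0], [1.0, -0.004, -0.002]]
-35 27 z 10/50/90% [74.6 85.3 92.2]
-27 68 z 10/50/90% [47.9 70.  93. ]
-19 68 z 10/50/90% [17.8 36.8 91.6]
-11 7 z 10/50/90% [10.1 11.5 16.5]
85 11 z 10/50/90% [ 8.8 10.2 13.6]
93 16 z 10/50/90% [ 7.1  9.6 11.1]
101 17 z 10/50/90% [ 6.1  8.9 10.6]
109 21 z 10/50/90% [ 6.9 10.6 12.3]
117 14 z 10/50/90% [ 8.3  9.6 12.9]
```

Request:
play_rows(
  plan=[
    [-2,0,2,0,-0.5],
    [-2.6,0,5,0,-0.5],
    [-2.8,0,8,0,-0.5],
    [-2.8,0,10.5,0,-0.5],
    [-2.8,0,10.5,0,-0.5],
  ],
)

```text
time: 19.05
tool_pos: [0.5617, -0.0298, 0.0845]
tool_rot: [0.551, 0.446, 0.548, -0.445]
contact_force: [1.0, -0.7, 0.1]
gripper_width: 0.753
```

```bash
python3 -c "
from h import *
show(); sideplate('s13')
I=cv2.imread('pics/s13.png')[140:260,270:420]
cv2.imwrite('pics/c5.png',cv2.resize(I,None,fx=5,fy=5,interpolation=2))"|head -10
```

```text
t19.05 rack xyz [-25.8  10.1  84.5] F rack [0.9, 0.87, 0.12] grip 0.753 tool x,y,z in rack: [[0.002, 0.004, -1.0], [0.004, 1.0, 0.004], [1.0, -0.004, 0.002]]
-19 114 z 10/50/90% [26.6 62.5 91. ]
-11 54 z 10/50/90% [15.4 54.7 95.6]
-3 10 z 10/50/90% [91.5 93.8 95.4]
101 5 z 10/50/90% [ 9.5 11.  14.4]
109 20 z 10/50/90% [ 7.1  9.9 12.5]
117 25 z 10/50/90% [ 6.7  9.3 12.1]
```

View pics/c5.png

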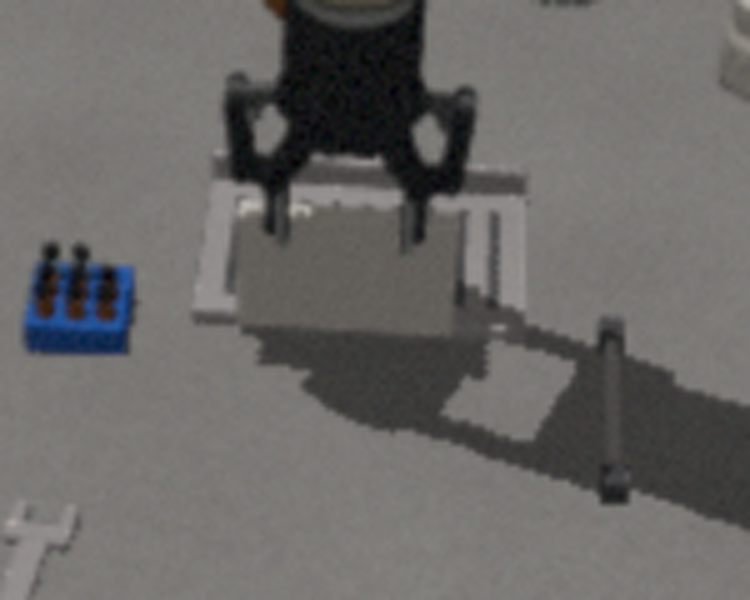

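The plate stands upright at the rack's edge with its wells facing the rack and the fingertips behind its underside (tips near crop (280,240) and (412,240)). Now push it over.

Request:
play_rows(
  plan=[
    [5,0,2,0,-0.5],
    [10,0,6,0,-0.5],
    [13,0,11,0,-0.5],
    [15,0,16,0,-0.5],
    [17,0,22,0,-0.5],
    [19,0,28,0,-0.5],
    [19,0,34,0,-0.5],
    [19,0,34,0,-0.5],
  ],
)

```text
time: 20.1
tool_pos: [0.5672, -0.0632, 0.0632]
tool_rot: [0.549, 0.446, 0.549, -0.446]
contact_force: [0.1, -1.0, -0.3]
gripper_width: 0.749
```

```bash
python3 -c "
from h import *
show(); sideplate('s14')
I=cv2.imread('pics/s14.png')[140:260,270:420]
cv2.imwrite('pics/c6.png',cv2.resize(I,None,fx=5,fy=5,interpolation=2))"|head -20
```

```text
t20.10 rack xyz [ 8.   8.4 63.2] F rack [0.98, -0.07, -0.25] grip 0.749 tool x,y,z in rack: [[0.0, 0.0, -1.0], [0.005, 1.0, 0.0], [1.0, -0.005, 0.0]]
-3 24 z 10/50/90% [ 5.8 10.6 22.7]
5 28 z 10/50/90% [11. 21. 25.]
13 14 z 10/50/90% [22.2 24.2 26.4]
21 15 z 10/50/90% [21.3 24.9 26.4]
29 16 z 10/50/90% [21.7 24.1 27.5]
37 22 z 10/50/90% [21.1 23.4 25.7]
45 23 z 10/50/90% [21.8 23.7 25.3]
53 28 z 10/50/90% [22.2 23.6 26. ]
61 24 z 10/50/90% [20.7 23.8 26.7]
69 30 z 10/50/90% [22.  23.5 26.3]
77 28 z 10/50/90% [20.9 23.3 26. ]
85 23 z 10/50/90% [20.4 22.6 26.1]
101 3 z 10/50/90% [10.5 12.8 13.1]
109 23 z 10/50/90% [ 7.1  9.9 12.5]
117 24 z 10/50/90% [ 7.1  9.8 13.1]
```

View pics/c6.png

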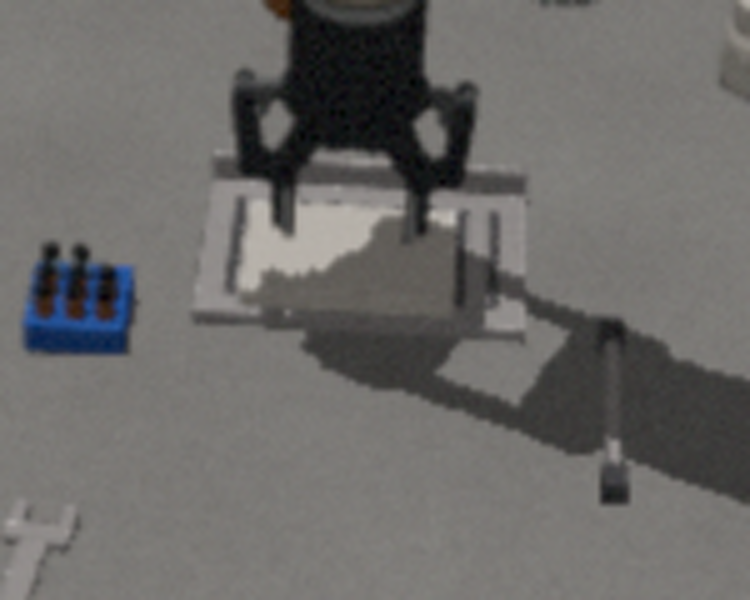

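The plate is flat on the deck with its smooth underside up, spanning x ≈ 5..91 mm from the edge. Move behind it and push it home.

Request:
play_rows(
  plan=[
    [0,0,-20,0,-0.5],
    [0,0,-40,0,-0.5],
    [20,0,-40,0,-0.5],
    [40,0,-40,0,-0.5],
    [50,0,-40,0,-0.5],
    [54,0,-40,0,-0.5],
    [54,0,-40,0,-0.5],
  ],
)

```text
time: 21.02
tool_pos: [0.5588, -0.0239, 0.0088]
tool_rot: [0.549, 0.445, 0.549, -0.446]
contact_force: [-0.0, 0.2, -0.5]
gripper_width: 0.754
```

Request:
play_rows(
  plan=[
    [0,0,8,0,-0.5],
    [0,0,16,0,-0.5],
    [0,0,23,0,-0.5],
    [0,0,29,0,-0.5],
    [0,0,35,0,-0.5],
    [0,0,41,0,-0.5],
    [0,0,47,0,-0.5],
    [0,0,47,0,-0.5],
  ],
)

```text
time: 22.02
tool_pos: [0.5686, -0.07, 0.0091]
tool_rot: [0.549, 0.445, 0.549, -0.446]
contact_force: [-0.1, 0.1, 0.0]
gripper_width: 0.746
```

```bash
python3 -c "
from h import *
show()"
```

```text
t22.02 rack xyz [14.9  8.3  9.1] F rack [-0.08, -0.06, 0.01] grip 0.746 tool x,y,z in rack: [[0.0, 0.0, -1.0], [0.005, 1.0, 0.0], [1.0, -0.005, 0.0]]
```

Request:
play_rows(
  plan=[
    [0,0,5,0,-0.5],
    [0,0,10,0,-0.5],
    [0,0,14,0,-0.5],
    [0,0,16,0,-0.5],
    [0,0,17.5,0,-0.5],
    [0,0,18.5,0,-0.5],
    [0,0,18.5,0,-0.5],
  ],
)

```text
time: 22.9
tool_pos: [0.5722, -0.0873, 0.0091]
tool_rot: [0.549, 0.445, 0.55, -0.445]
contact_force: [-1.0, 0.6, 0.5]
gripper_width: 0.751
```

```bash
python3 -c "
from h import *
show()"
```

```text
t22.90 rack xyz [32.5  8.2  9.1] F rack [-0.8, -0.83, 0.53] grip 0.751 tool x,y,z in rack: [[-0.001, -0.0, -1.0], [0.004, 1.0, -0.0], [1.0, -0.004, -0.001]]
```

Nearly home. Press on until the force shows the stop.

Request:
play_rows(
  plan=[
    [0,0,1,0,-0.5],
    [0,0,2,0,-0.5],
    [0,0,3,0,-0.5],
    [0,0,3,0,-0.5],
  ],
)

```text
time: 23.4
tool_pos: [0.5721, -0.0875, 0.0091]
tool_rot: [0.547, 0.446, 0.551, -0.444]
contact_force: [-4.6, 11.2, 5.6]
gripper_width: 0.75
```

```bash
python3 -c "
from h import *
show()"
```

```text
t23.40 rack xyz [32.8  8.   9.1] F rack [-11.95, -2.18, 5.56] grip 0.75 tool x,y,z in rack: [[-0.006, -0.001, -1.0], [0.004, 1.0, -0.001], [1.0, -0.004, -0.006]]
```

Firm stop at 12 N. Retreat straight back, lift, and check.

Request:
play_rows(
  plan=[
    [0,0,-4,0,-0.5],
    [0,0,-15,0,-0.5],
    [0,0,-40,0,-0.5],
    [-40,0,-60,0,-0.5],
    [-90,0,-90,0,-0.5],
    [-140,0,-140,0,-0.5],
    [-150,0,-190,0,-0.5],
    [-150,0,-230,0,-0.5],
  ],
)

```text
time: 24.4
tool_pos: [0.5262, 0.1365, 0.1619]
tool_rot: [0.551, 0.447, 0.548, -0.444]
contact_force: [0.2, 0.1, -0.2]
gripper_width: 0.75
```

```bash
python3 -c "
from h import *
show(); sideplate('s15'); d,Q,m=plate('t15')
m=(Q[...,2]>19)&(Q[...,2]<26)&(Q[...,0]>0)&(Q[...,0]<129)&(abs(Q[...,1])<100)
n,l,s,_=cv2.connectedComponentsWithStats(m.astype(np.uint8)); q=Q[l==1+s[1:,4].argmax()]
print(len(q),q.min(0).round(1),q.max(0).round(1),cv2.minAreaRect(q[:,:2].astype(np.float32)))
P=cloud(d)
def f(u0,u1,v0,v1,z):
    m=np.zeros((400,640),bool);m[v0:v1,u0:u1]=1;m&=(P[...,2]>z)&(P[...,2]<.2);n,l,s,_=cv2.connectedComponentsWithStats(m.astype(np.uint8));return rect(P,l==1+s[1:,4].argmax())[:3]
print('vials',f(298,330,143,178,.01),'column',f(285,345,248,270,.006))
"
```

```text
t24.40 rack xyz [-195.9   10.5  161.9] F rack [-0.07, 0.19, -0.18] grip 0.75 tool x,y,z in rack: [[0.001, 0.005, -1.0], [0.004, 1.0, 0.005], [1.0, -0.004, 0.001]]
-3 31 z 10/50/90% [ 4.3  7.7 11.6]
5 26 z 10/50/90% [ 6.5  9.1 11.6]
13 26 z 10/50/90% [ 7.2  8.9 10.5]
21 23 z 10/50/90% [ 7.   9.7 11.5]
29 16 z 10/50/90% [ 8.5 10.1 12.5]
37 32 z 10/50/90% [ 7.5 12.7 24.5]
45 21 z 10/50/90% [15.3 22.8 25.1]
77 3 z 10/50/90% [22.3 23.9 24.7]
814 [ 44.1 -56.2  19.1] [128.9  71.7  26. ] ((86.52508544921875, 7.730884552001953), (127.92947387695312, 84.6844482421875), 89.93856048583984)
vials ((719.5614013671875, -16.84857177734375), (60.35520935058594, 59.480064392089844), 12.736627578735352) column ((398.0502624511719, -30.12200164794922), (15.273114204406738, 142.2775421142578), 11.622467994689941)
```

View pics/t15_c.png

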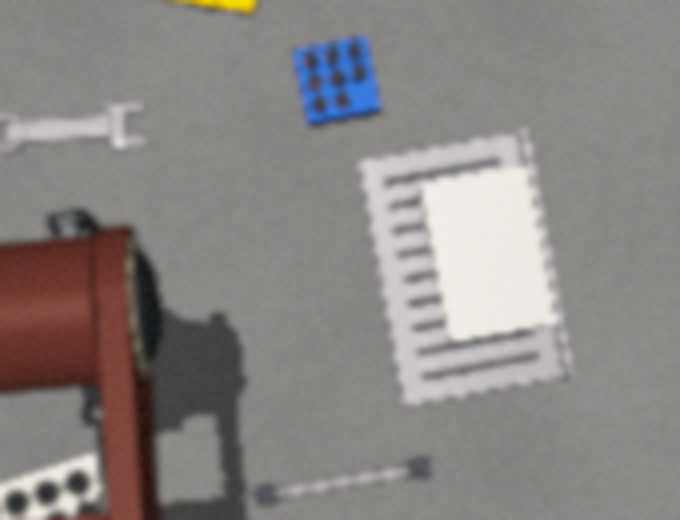

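The plate lies wells-down, spanning crop (420,165)–(560,340), flush against the back stop: x runs from 44.1 to about 129.5 mm and the skew is 0.06°. The vials and column haven't moved. Handing in.

```bash
python3 -c "
from h import *
print(manip.job_done())"
```

```text
the job is handed in; nothing more can be done
None
```

The microplate is on the rack with its wells down and one long side against the back stop, and I handed the job in at about 24.4 s of the 61 s allowed. I pushed it square against the rack's front edge, tipped it up by pressing and dragging its near side with the open fingertips, pushed it over onto the deck, then slid it home.

- **Failed first try:** on the first tipping attempt the plate slipped off the fingers at about 45° and dropped back flat in front of the rack. I repeated the tip with a firmer press and it went over.
- **Far side during the tip:** when the plate stood upright, its top read about 95 mm, so the far side was perched about 10 mm up, level with the deck edge. That is well under the 45 mm limit.
- **Forces:** the highest force I read was about 29 N at the wrist, against limits of 120 N at the wrist and 40 N for anything pressed by the arm or gripper body. I read it only at the end of each move, so brief peaks could have been higher.
- **Final position:** the plate came to a firm stop at 12 N. After the fingers were withdrawn, its sides measured about 44 to 129 mm from the front edge (stop face at 130 mm), with a skew of about 0.06°.
- **Other objects:** the vials and column measured unmoved to within about 0.3 mm. The wrench looked unmoved in the last top view. I did not remeasure the others, but the arm passed well clear of them.

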